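# Close the airtight canister: seat its lid and snap the locking lever over

### The arm

A 6-joint arm with a two-finger parallel gripper is mounted at the origin on a cart in front of the work surface, level with it; the furniture and walls round the work are solid. World frame = base frame: x ahead of the robot, y to its left, z up, the work surface at z = 0. Lengths are in m, angles in rad, forces in N, time in s.
With the tool pointing down it reaches from about 0.375 to 0.975 m from the base axis. Payload 3.8 kg.
Tool frame: the origin (TCP) lies midway between the tips of the shut fingers; the grasp point (between the pads) lies 19 mm behind it; z points along the fingers, y is the line along which they close (so a half turn about z gives the same grasp; the last joint's range is limited). The gripper opens to 88 mm and grips with 3 to 60 N. Pads are 18 mm wide; open, the fingers measure 123 mm over their backs; the gripper's body (75 mm by 187 mm) begins 45 mm behind the grasp point.
Start: joints at [-1.23, 0.264, 1.604, -0, 1.274, -0.037], TCP at [0.249, -0.627, 0.239] pointing down, gripper open.
Joint ranges: [-2.63, 2.63], [-0.94, 2.18], [0.31, 2.57], [-1.31, 4.45], [0, 2.66], [-2.55, 2.55]. Speed limits (rad/s): [2.57, 2.57, 3.14, 3.14, 3.14, 3.14].

### API

Orientations are given as a unit quaternion [w, x, y, z].
In Python, from station import bot, hand, status, camera, order, cut_out, spot_point gives the robot as it stands. Calls block until the motion is done:
- bot.goto(position, orientation): joint-space move of the TCP to a pose.
- bot.servo_line(position, attitude=None, max_speed=0.15, force_limit=None): straight line of the TCP; attitude=None keeps the orientation; max_speed is the mean speed in m/s. With force_limit (N) it stops when the force on the tool has changed by that much, and returns True; else False.
- bot.movej(angles): joint-space move.
- hand.open_jaws() and hand.close(force=None): open the fingers fully, or close them until they stop; force is the grip in N (None keeps the last).
- bot.sleep(seconds).
- bot.solve_ik(position, orientation): joint angles nearest the present ones, or None.
- status.state(): the state.
- camera(name): name is "side" or "top" or "wrist"; returns a dict with "color" (384x512x3 uint8, red, green, blue), "camera_matrix" (3x3 intrinsics, pixels), "k1" (the pictures are not rectified: a ray, as slopes to the right and down, at radius r is drawn at 1 + k1 r^2 times it, then the intrinsics apply), "R" (3x3) and "t" (3): a world point X has camera coordinates R X + t. Camera axes: x right, y down, z forward; pixel columns grow to the right and rows downward; lengths in m; the calibration is good to about 2 mm. A picture is of the moment at which its call begins. There is no depth.
A pose or a line that the arm cannot do raises bot.PlanningError and nothing moves.
- order.close_job(): hands the job in; it is judged then, once.
Trained networks look in the newest picture that a camera, given by its name, has taken for a name from the list of things; names that differ only in an ending like _2 or _b are one class to them, and where a whole thing is asked for, a point or a joint stands for the part that bears it (a point fixed in the world has none). Each returns a list of dicts, best first, with "conf" (0 to 1); they miss things now and then, are a little off and sometimes report something else, mostly with a low value. They report only what shows in the picture. A call takes as long as a camera call.
- cut_out(thing, camera): "region" (384x512 bool, what is visible of it) and "box" ([left, top, right, bottom] in pixels, round what is visible of it).
- spot_point(thing, camera): "centre" ([column, row] in pixels: a listed point, or the origin of a listed thing).
The state is a dict: "time": time; "qpos": joint angles; "joint_vel": joint speeds; "joint_efforts": joint torques, N m; "position": TCP position; "tool_rot": TCP orientation; "wrist_force": force on the tool from outside, world axes, zero at the start; "ft_torque": the same for the moment, N m; "finger_gap": finger opening in m; "finger_force": force on a finger pad.
Only numpy, scipy, OpenCV 4.12 (cv2) and the standard library are available. Lean on these libraries where they do the work, as an engineer would, in place of code of your own. Each camera call takes 0.05 s, during which the arm holds its last target. There are 200 camera calls.

### The job

One of the three steel canisters has been left open: its white lid stands a little proud and its black lever is up. With the fingertips, push that lid down until it is fully home, then flip its lever over until it snaps flat and locks. Leave the canister standing where it is, lift nothing, do not disturb the other things, and finish clear of everything.

Things in the scene. Friction and masses are not known exactly. Their poses are not given: they have to be found in the camera images.
- canister: the open canister: upright round brushed-steel canister, 120 mm in diameter, about 1.4 kg, standing loose. Origin at the centre of its underside, z up; rim 100 mm above it. A white plug lid (124 mm in diameter, 12 mm thick) sits in its mouth and moves only straight up and down. On the lid is a black lever that folds over towards the canister's +x side.
- canister_lid (a joint): how far the canister's lid stands proud of fully home, in m: 0 = seated on the rim, 0.007 to 0.011 at the start. The gasket's drag (about 7 N) keeps it where it is; pushed down with 8 to 15 N anywhere on its top it slides home and stays there.
- canister_lever (a joint): angle of the lever above flat, rad: 1.6 = upright (open), 0 = flat (locked). 32 mm wide, 42 long, 5 thick; its level pin is parallel to the canister's y. Over-centre: it springs back upright above about 0.8, snaps flat by itself below. Tipping it takes about 2 N at its tip, less towards the centre.
- canister_press (a point): point on the top face of the canister's lid, 36 mm from the lid's centre towards the canister's +x side, clear of the lever whether it stands or lies; it rides with the lid (112 mm above the worktop when the lid is home).
- canister_pivot (a point): middle of the lever's hinge pin, 18 mm from the lid's centre towards the canister's -x side and 5.5 mm above the lid's top face, between two cheeks that rise 9 mm from the lid (45 mm over their outsides); it rides with the lid.
- canister_tip (a point): the free end of the lever, 38 mm from the pin; straight above the pin when open, over the lid on the +x side of the pin when locked.
- canister_b: one of two canisters of the same make and size, already closed (lid home, lever flat): to be left alone. Origin at the centre of its underside; total height 123 mm.
- canister_c: the other closed canister, same make and size, to be left alone. Origin at the centre of its underside.
- canister_b_lever (a joint): lever of canister_b, flat (0) at the start, same meaning as canister_lever
- canister_c_lever (a joint): lever of canister_c, flat (0) at the start, same meaning as canister_lever
- mug_teal: teal mug, 68 mm wide, 99 mm over its handle, 73 mm high, standing loose in front of the canisters; to be left alone. Origin at the middle of its underside.
- coffee_jar: small jar of coffee with a wooden lid, 66 mm in diameter, 106 mm high, standing loose in front of the canisters; to be left alone. Origin at the middle of its underside.

How it is judged:
By the outcome, as a careful person would: the job done as asked, in the order asked, and still so for the second after the job is handed in, with the robot touching nothing.
It also fails if it takes over 40 s, if anything falls off the work surface, if the arm or the gripper's body presses on something with over 40 N, if the wrist force passes 120 N, or if a joint passes its speed limit or range.

## Working session

There is one attempt and no reset: what is moved stays moved. The work goes in short steps, each a Python script; the robot and the scene stay as the last script left them, time stands still between calls to the robot, and variables do not carry over. Pictures are saved under pics/ and viewed, at most 10 in all, crops included, and the job is handed in when it is done.

```bash
mkdir -p pics; ls; cat > h.py <<'E'
import numpy as np, cv2
from station import *
def snap(n,f=None):
    c=camera(n)
    if f: cv2.imwrite('pics/'+f,c['color'][:,:,::-1])
    return c
def ray(c,p):
    K=np.array(c['camera_matrix']);k=float(np.ravel(c['k1'])[0])
    u=cv2.undistortPoints(np.array([[p]],float),K,np.array([k,0,0,0,0]))[0,0]
    R=np.array(c['R']);t=np.array(c['t'])
    return -R.T@t, R.T@np.array([u[0],u[1],1])
def at_z(c,p,z):
    o,d=ray(c,p); return o+d*(z-o[2])/d[2]
def tri(c1,p1,c2,p2):
    o1,d1=ray(c1,p1);o2,d2=ray(c2,p2)
    s=np.linalg.lstsq(np.c_[d1,-d2],o2-o1,rcond=None)[0]
    a=o1+d1*s[0];b=o2+d2*s[1]; return (a+b)/2,np.linalg.norm(a-b)
def proj(c,X):
    R=np.array(c['R']);t=np.array(c['t']);K=np.array(c['camera_matrix']);k=float(np.ravel(c['k1'])[0])
    return cv2.projectPoints(np.array([X],float),cv2.Rodrigues(R)[0],t,K,np.array([k,0,0,0,0]))[0].ravel()
E
python3 - <<'E'
from h import *
np.set_printoptions(precision=4,suppress=True)
C={n:snap(n,n+'1.png') for n in('side','top')}
for n in C:
    print(n,ray(C[n],(256,192)))
    for th in ['canister','canister_press','canister_pivot','canister_tip','mug_teal','coffee_jar']:
        for d in spot_point(th,n)[:4]: print(n,th,d['conf'],d['centre'])
E
```

```text
pics
side (array([0.1923, 0.9178, 0.7264]), array([ 0.25  , -0.8017, -0.5429]))
side canister 0.81 [257.9, 179.6]
side canister 0.67 [192.2, 271.6]
side canister 0.58 [223.6, 219.2]
side canister_press 0.64 [191.1, 237.4]
side canister_pivot 0.79 [194.7, 218.9]
side canister_pivot 0.25 [285.0, 216.8]
side canister_tip 0.5 [196.0, 206.1]
side mug_teal 0.87 [274.6, 257.6]
side mug_teal 0.66 [192.0, 236.1]
side coffee_jar 0.7 [286.1, 215.4]
top (array([ 0.4232, -0.0159,  0.9601]), array([ 0.0786,  0.0219, -0.9967]))
top canister 0.65 [259.6, 167.0]
top canister 0.61 [182.0, 173.4]
top canister 0.6 [349.4, 175.3]
top canister_press 0.56 [157.2, 166.3]
top canister_pivot 0.56 [175.6, 160.7]
top canister_tip 0.49 [167.3, 157.7]
top mug_teal 0.9 [217.3, 235.2]
top coffee_jar 0.6 [283.3, 226.8]
```

View pics/side1.png

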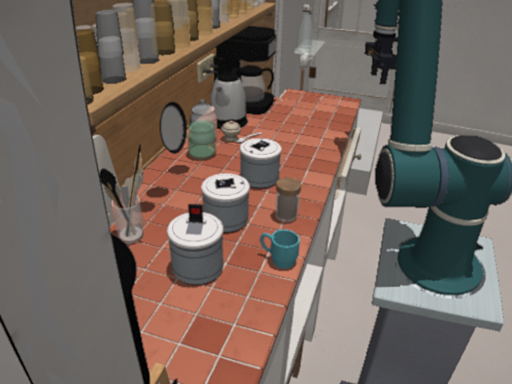

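View pics/top1.png

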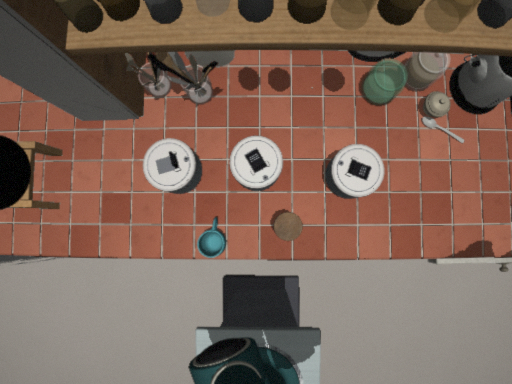

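```bash
python3 - <<'E'
from h import *
np.set_printoptions(precision=4,suppress=True)
s=snap('side');t=snap('top')
for n,a,b in [('press',(191.1,237.4),(157.2,166.3)),('pivot',(194.7,218.9),(175.6,160.7)),('tip',(196,206.1),(167.3,157.7)),('can',(192.2,271.6),(182,173.4)),('mug',(274.6,257.6),(217.3,235.2)),('jar',(286.1,215.4),(283.3,226.8)),('canm',(223.6,219.2),(259.6,167)),('canr',(257.9,179.6),(349.4,175.3))]:
    print(n,*tri(s,a,t,b), at_z(t,b,0))
E
```

```text
press [0.5494 0.2321 0.1137] 6.337648507456007e-05 [0.5663 0.2654 0.    ]
pivot [0.5606 0.1857 0.1281] 0.0013089689735091908 [0.581  0.2165 0.    ]
tip [0.5564 0.1928 0.1693] 0.00701385414138797 [0.5891 0.2389 0.    ]
can [ 0.5578  0.205  -0.0143] 0.017854971907814918 [0.5473 0.1988 0.    ]
mug [ 0.3906  0.1052 -0.0008] 0.006520991165485891 [0.3875 0.1043 0.    ]
jar [ 0.4104 -0.0644  0.0053] 0.0015389494285343588 [ 0.4096 -0.0649  0.    ]
canm [ 0.5669 -0.0032 -0.005 ] 0.004653727434014849 [ 0.5639 -0.0039  0.    ]
canr [ 0.5457 -0.2383 -0.0092] 0.004167228391604381 [ 0.5425 -0.2367  0.    ]
```

The side picture shows the open canister nearest the camera, with its lever up at about (195,213). In the top picture it is the left one, lid at about (170,165) and lever at (174,160), and it folds towards image left, which is world +y. Next I'll move above it and measure with the wrist camera.

```bash
python3 - <<'E'
from h import *
from scipy.spatial.transform import Rotation as Ro
np.set_printoptions(precision=4,suppress=True)
st=status.state(); print(st['tool_rot'],st['time'])
q=np.array(st['tool_rot']); R0=Ro.from_quat(q[[1,2,3,0]])
print(R0.as_matrix())
hand.close(5)
# tool x along canister x dir (-.23,.97) or y: choose by IK
for a in (0,90,180,270):
    d=np.array([-.23,.97,0]);d/=np.linalg.norm(d)
    ang=np.arctan2(d[1],d[0])+np.radians(a)
    x=np.array([np.cos(ang),np.sin(ang),0]);z=np.array([0,0,-1]);y=np.cross(z,x)
    qq=Ro.from_matrix(np.c_[x,y,z]).as_quat()[[3,0,1,2]]
    print(a,qq,bot.solve_ik([.5,.2,.32],qq))
E
```

```text
[0.     0.9822 0.1878 0.    ] 0.8
[[ 0.9295  0.3689  0.    ]
 [ 0.3689 -0.9295 -0.0001]
 [ 0.      0.0001 -1.    ]]
0 [0.     0.6202 0.7844 0.    ] [ 0.3343 -0.0367  1.7883 -0.      1.39    0.1014]
90 [ 0.     -0.1161  0.9932  0.    ] [ 0.3343 -0.0367  1.7883 -0.      1.39   -1.4694]
180 [-0.      0.7844 -0.6202  0.    ] None
270 [0.     0.9932 0.1161 0.    ] [ 0.3343 -0.0367  1.7883 -0.      1.39    1.6722]
```

```bash
cat >> h.py <<'E'
from scipy.spatial.transform import Rotation as Ro
def quat(d):
    x=np.array([d[0],d[1],0])/np.hypot(*d[:2]);z=np.array([0,0,-1.])
    return Ro.from_matrix(np.c_[x,np.cross(z,x),z]).as_quat()[[3,0,1,2]]
E
python3 - <<'E'
from h import *
np.set_printoptions(precision=4,suppress=True)
d=(-.23,.97)
bot.servo_line([.249,-.627,.34],max_speed=.2)
bot.goto([.52,.2,.36],quat(d))
w=snap('wrist','w1.png'); print(ray(w,(256,192)))
for th in ['canister_press','canister_pivot','canister_tip','canister']:
    for e in spot_point(th,'wrist')[:3]: print(th,e)
for e in cut_out('canister_lid','wrist')[:2]: print(e['conf'],e['box'])
print(status.state()['time'])
E
```

```text
(array([0.5017, 0.2782, 0.5067]), array([ 0.0743, -0.3103, -0.9477]))
canister_press {'centre': [283.5, 125.5], 'conf': 0.68}
canister_pivot {'centre': [288.0, 173.8], 'conf': 0.93}
canister_tip {'centre': [289.2, 181.6], 'conf': 0.79}
canister {'centre': [279.0, 141.1], 'conf': 0.65}
0.57 [233.0, 104.8, 333.3, 199.6]
0.32 [146.2, 260.3, 176.5, 271.5]
6.1083
```

View pics/w1.png

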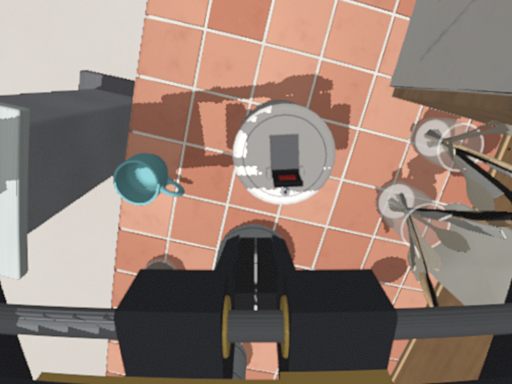

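```bash
python3 - <<'E'
from h import *
np.set_printoptions(precision=4,suppress=True)
w=snap('wrist');s=snap('side');t=snap('top')
for e in cut_out('canister_lid','wrist')[:1]:
    print(e['box'])
    r=e['region'].astype(np.uint8);c=max(cv2.findContours(r,0,2)[0],key=cv2.contourArea)
    h=cv2.convexHull(c); print(cv2.fitEllipse(h))
    P=np.array([at_z(w,p[0],.117)[:2] for p in h]);(cx,cy),rad=cv2.minEnclosingCircle((P*1000).astype(np.float32)); print(cx,cy,rad)
for n in('top','side'):
    c={'top':t,'side':s}[n]
    for e in cut_out('canister_lid',n)[:3]:
        r=e['region'].astype(np.uint8);cc=max(cv2.findContours(r,0,2)[0],key=cv2.contourArea)
        P=np.array([at_z(c,p[0],.117)[:2] for p in cc]);print(n,e['conf'],e['box'],cv2.minEnclosingCircle((P*1000).astype(np.float32)))
pv=at_z(w,(288,173.8),.1265);pr=at_z(w,(283.5,125.5),.121);tp=at_z(w,(289.2,181.6),.1645)
print(pv,pr,tp,np.linalg.norm((pr-pv)[:2]))
for n,c,p in (('top',t,(175.6,160.7)),('side',s,(194.7,218.9))): print(n,at_z(c,p,.1265),tri(w,(288,173.8),c,p))
E
```

```text
[233.7, 101.5, 334.6, 201.2]
((283.6192321777344, 153.74378967285156), (101.2774887084961, 103.6305160522461), 72.52159118652344)
554.009033203125 202.89535522460938 63.20145034790039
top 0.79 [140.3, 136.7, 195.8, 192.6] ((554.0318603515625, 205.0709991455078), 62.620033264160156)
side 0.89 [167.7, 205.5, 223.3, 251.6] ((559.9329223632812, 196.6511688232422), 86.60484313964844)
side 0.7 [269.5, 178.4, 301.0, 224.0] ((390.498291015625, 17.866924285888672), 97.45365905761719)
[0.5631 0.1851 0.1265] [0.544  0.2384 0.121 ] [0.5604 0.1863 0.1645] 0.05662080719900408
top [0.5602 0.1859 0.1265] (array([0.5613, 0.1855, 0.1282]), np.float64(0.0028593103403475005))
side [0.5622 0.1838 0.1265] (array([0.5624, 0.185 , 0.1273]), np.float64(0.0012880044220263704))
```

```bash
python3 - <<'E'
from h import *
np.set_printoptions(precision=4,suppress=True)
d=np.array([-.32,.947]);d/=np.linalg.norm(d);C=np.array([.5545,.2035])
q=quat(d);p=C+.034*d
bot.goto([*p,.20],q)
bot.servo_line([*p,.135],max_speed=.1)
f0=status.state()['wrist_force']
for z in (.116,.106):
    hit=bot.servo_line([*p,z],max_speed=.02,force_limit=25)
    st=status.state();print(hit,st['position'],st['wrist_force'],f0)
    if hit and st['position'][2]<.1145:break
bot.sleep(.3);st=status.state();print(st['position'],st['wrist_force'])
bot.servo_line([*p,.19],max_speed=.12)
b=C-.068*d
bot.servo_line([*b,.19],max_speed=.12)
s=snap('side','s2.png');w=snap('wrist','w2.png');print(status.state()['time'])
for n,c in(('side',s),('wrist',w)):
    for th in('canister_pivot','canister_tip','canister_press'):
        e=spot_point(th,n)[:1]
        if e:print(n,th,e, at_z(c,e[0]['centre'],{'t':.1555,'p':.1175}[th[9]] if 'press' not in th else .112))
cv2.imwrite('pics/s2.png',cv2.resize(s['color'][180:300,140:300,::-1],None,fx=4,fy=4))
E
```

```text
False [0.5435 0.2357 0.116 ] [-0.9274 -1.1739  3.4489] [ 0.1055 -0.3482  0.0834]
True [0.5436 0.2357 0.1124] [-1.3095 -0.9043  4.8491] [ 0.1055 -0.3482  0.0834]
[0.5436 0.2357 0.1124] [-0.8456 -0.3917  5.38  ]
11.575
side canister_pivot [{'centre': [198.0, 222.1], 'conf': 0.58}] [0.5558 0.1812 0.1175]
side canister_tip [{'centre': [195.2, 209.3], 'conf': 0.53}] [0.5581 0.1867 0.1555]
side canister_press [{'centre': [190.7, 238.8], 'conf': 0.75}] [0.5492 0.2349 0.112 ]
wrist canister_pivot [{'centre': [256.3, 131.9], 'conf': 0.8}] [0.5606 0.1862 0.1175]
wrist canister_tip [{'centre': [256.8, 143.8], 'conf': 0.79}] [0.5612 0.1853 0.1555]
wrist canister_press [{'centre': [259.2, 43.6], 'conf': 0.69}] [0.5446 0.2391 0.112 ]
```

View pics/s2.png

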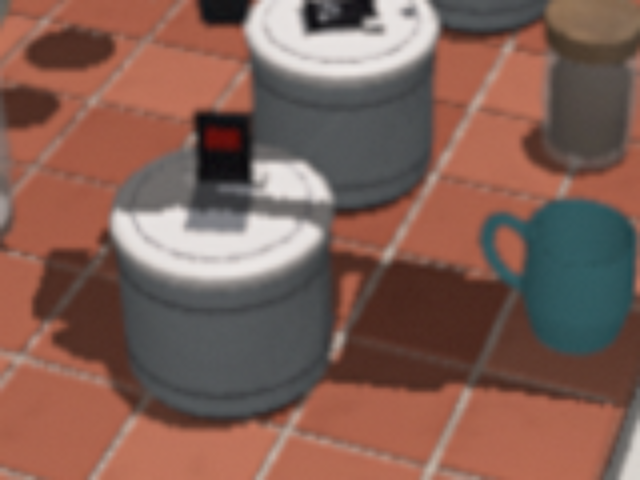

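View pics/w2.png

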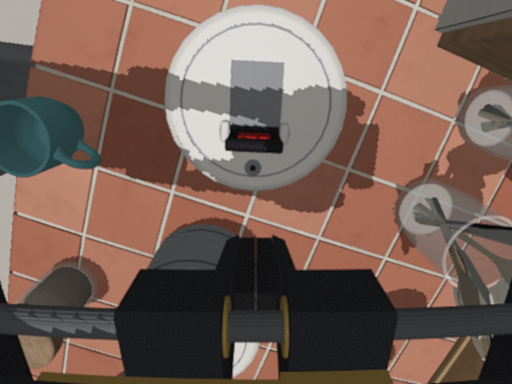

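The lid looks seated: the press stopped at z = 0.1124 against an expected 0.112. The wrist view shows the lever upright at about (255,138), square to the tool, with the fingers behind it. I'll press once more to confirm the lid is home, then flip the lever.

```bash
python3 - <<'E'
from h import *
np.set_printoptions(precision=4,suppress=True)
d=np.array([-.32,.947]);d/=np.linalg.norm(d);C=np.array([.5545,.2035])
p=C+.034*d; b=C-.068*d
bot.servo_line([*p,.19],max_speed=.2)
bot.servo_line([*p,.122],max_speed=.1)
hit=bot.servo_line([*p,.106],max_speed=.015,force_limit=30)
st=status.state();print(hit,st['position'],st['wrist_force'])
bot.servo_line([*p,.19],max_speed=.2)
bot.servo_line([*b,.19],max_speed=.2)
# flip: pivot at C-.018d, z .1175 ; fingertip at 24 mm above pin
z=.1175+.024
b2=C-.052*d
bot.servo_line([*b2,.19],max_speed=.2)
bot.servo_line([*b2,z],max_speed=.1)
hit=bot.servo_line([*(C+.014*d),z],max_speed=.04,force_limit=12)
st=status.state();print(hit,st['position'],st['wrist_force'],st['time'])
E
```

```text
True [0.5436 0.2358 0.1124] [-0.4216 -1.4878  4.814 ]
False [0.5501 0.2166 0.1415] [ 0.9825 -0.3592 -1.1067] 18.1
```

```bash
python3 - <<'E'
from h import *
d=np.array([-.32,.947]);d/=np.linalg.norm(d);C=np.array([.5545,.2035])
bot.servo_line([*(C+.014*d),.24],max_speed=.15)
bot.servo_line([*(C-.09*d),.30],max_speed=.15)
s=snap('side');w=snap('wrist')
a=cv2.resize(s['color'][180:300,140:300,::-1],(480,360));b=cv2.resize(w['color'][:230,:320,::-1],(320,230))
o=np.zeros((360,800,3),np.uint8);o[:,:480]=a;o[:230,480:]=b
cv2.imwrite('pics/f3.png',o)
print(status.state()['time'])
for th,z in(('canister_press',.112),('canister_pivot',.1175),('canister_tip',.1175)):
    e=spot_point(th,'wrist')[:1]
    if e:print(th,e,at_z(w,e[0]['centre'],z))
E
```

```text
19.9583
canister_press [{'centre': [256.2, 32.6], 'conf': 0.95}] [0.5419746  0.23746155 0.112     ]
canister_pivot [{'centre': [258.3, 96.0], 'conf': 0.93}] [0.56243955 0.18342024 0.1175    ]
canister_tip [{'centre': [257.2, 52.3], 'conf': 0.63}] [0.54865157 0.22071462 0.1175    ]
```

View pics/f3.png

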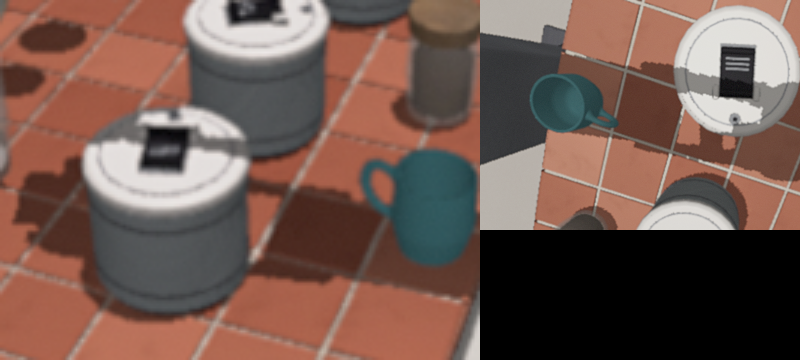

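The lever lies flat on the lid (crop, about (165,150)), its tip reads about 40 mm from the pin, and the canister and its neighbours are unmoved. The gripper is clear at z = 0.30, so I'm handing in the job.

```bash
python3 -c "
from h import *
print(order.close_job())"
```

```text
the job is handed in; nothing more can be done
None
```

The job is handed in at about 20 s of robot time: the lid is pressed home (a second press stopped at the same height), the lever is flipped flat, nothing else looked disturbed in the last pictures, and the gripper is clear.

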